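# Route the microscope picture to the screen

## Robot

A 6-joint arm with a two-finger parallel gripper is mounted at the origin on the work surface. World frame = base frame: x ahead of the robot, y to its left, z up, the work surface at z = 0. Lengths are in m, angles in rad, forces in N, time in s.
With the tool pointing down it reaches from about 0.275 to 0.75 m from the base axis. Payload 10.2 kg.
Tool frame: the origin (TCP) lies at the very end of the fingers, on their centre line; the grasp point (between the pads) lies 19 mm behind it; z points along the fingers, y is the line along which they close (so a half turn about z gives the same grasp; the last joint's range is limited). The gripper opens to 88 mm and grips with 3 to 60 N. Pads are 18 mm wide; open, the fingers measure 123 mm over their backs; the gripper's body (75 mm by 187 mm) begins 45 mm behind the grasp point.
Start: joints at [-1.327, 0.313, 1.498, -0, 1.331, -0.223], TCP at [0.236, -0.469, 0.218] pointing down, gripper open.
Joint ranges: [-2.94, 2.94], [-0.97, 2.17], [0.19, 2.56], [-1.23, 4.37], [0.02, 3.11], [-2.88, 2.88]. Speed limits (rad/s): [2.39, 2.39, 3.01, 3.14, 3.14, 3.14].

## Interface

Orientations are given as a unit quaternion [x, y, z, w].
In Python, from plant import state, get_image, camera_params, hand_in gives the robot as it stands. The module is installed in compiled form; this text tells all that it offers.
- The arm moves only by the tool arm_command, never from a script. Its argument "rows" is a list of rows, each a list of 7 numbers: the shift along the tool's x, y, z in mm, then the turn, a rotation vector about the tool's x, y, z in degrees, then the closure, from -1 (fully open) to 1 (shut). A call has 1 to 12 rows; each row is the pose to reach, as a shift and turn from the pose commanded when the call began, along the tool's axes at that moment; what a row does not reach only later rows make up. A row lasts 1/8 s, in which the tool goes at most 62.5 mm and 10.7 degrees, less where a joint would pass 70% of its speed; a pose out of reach is approached as far as the arm can. A call with a gripper value outside its range is refused whole. The fingers move at their own pace and stop on an object; the grip force is fixed at half the most. Time passes only in rows, so rows that repeat a pose let the fingers close. It gives the time, the measured TCP pose, the force, the opening and the grip force at its end, in the units of the state.
- state(): the state, without advancing time (a new reading comes with each control period).
- get_image(name): name is "scene" or "top"; returns (picture, depth): 384x512x3 uint8, red, green, blue; 384x512 float32, m along the optical axis (not along the pixel's ray), 0 where there is no reading.
- camera_params(name): a dict with "vertical_fov" (degrees; the focal length in pixels is half the picture's height over the tangent of half this angle, whatever the lens; pixels are square), "cx", "cy" (the principal point, pixels), "rvec" (rotation vector, rad) and "tvec" (3), from world to camera coordinates, as OpenCV has them. Camera axes: x right, y down, z forward; pixel columns grow to the right and rows downward; lengths in m; the calibration is good to about 2 mm. A picture is of the moment at which its call begins. camera_params takes no time and is no camera call.
- hand_in(): hands the job in; it is judged then, once.
The state is a dict: "t": time; "joint_pos": joint angles; "qd": joint speeds; "joint_torque": joint torques, N m; "eef_pos": TCP position; "orientation": TCP orientation; "ft_force": force on the tool from outside, world axes, zero at the start; "torque": the same for the moment, N m; "gripper_width": finger opening in m; "finger_force": force on a finger pad.
Only numpy, scipy, OpenCV 4.12 (cv2) and the standard library are available. Lean on these libraries where they do the work, as an engineer would, in place of code of your own. Each camera call takes 0.05 s, during which the arm holds its last target. There are 200 camera calls.

## Task

Send the microscope's picture to the screen: on the switch box, press the blue round key fully down with the fingertips and let it come back up, then press the long white bar fully down in the same way and withdraw. Press gently (about 6 N is enough, never over 30 N), and leave the red, yellow and green keys alone. Pick nothing up, and leave everything else on the bench where it is.

Things in the scene. Friction and masses are not known exactly. Their poses are not given: they have to be found in the camera images.
- panel: dark steel switch box fixed to the bench, 160 mm deep (its x axis) by 240 mm wide (its y axis) by 45 mm tall; origin at the centre of its underside on the bench, z up. Four round keys stand in a row along its y axis, 52 mm apart, 35 mm beyond its centre (+x); which colour is at which place changes. A long white bar lies across the near side, 45 mm before the centre (-x), within 40 mm of the middle.
- key_blue_top (a point): centre of the top face of the blue round key (28 mm in diameter), 69 mm above the bench when up; the point moves down with the key
- key_blue (a joint): how far the blue key is pressed straight down, m: 0 up, 0.008 fully down. It springs back: it starts to move at about 2 N and is fully down at 6 N; it counts as pressed beyond 0.005
- key_blue_base: black ring, 44 mm in diameter and 12 mm tall, round the foot of the blue key, together with that key; origin on the top of the switch box, 45 mm above the bench; z up
- key_red_top (a point): centre of the top face of the red round key (28 mm in diameter), 69 mm above the bench when up; the point moves down with the key
- key_red (a joint): how far the red key is pressed straight down, m: 0 up, 0.008 fully down; the same spring; must stay up
- key_red_base: black ring, 44 mm in diameter and 12 mm tall, round the foot of the red key, together with that key; origin on the top of the switch box, 45 mm above the bench; z up
- key_yellow_top (a point): centre of the top face of the yellow round key (28 mm in diameter), 69 mm above the bench when up; the point moves down with the key
- key_yellow (a joint): how far the yellow key is pressed straight down, m: 0 up, 0.008 fully down; the same spring; must stay up
- key_yellow_base: black ring, 44 mm in diameter and 12 mm tall, round the foot of the yellow key, together with that key; origin on the top of the switch box, 45 mm above the bench; z up
- key_green_top (a point): centre of the top face of the green round key (28 mm in diameter), 69 mm above the bench when up; the point moves down with the key
- key_green (a joint): how far the green key is pressed straight down, m: 0 up, 0.008 fully down; the same spring; must stay up
- key_green_base: black ring, 44 mm in diameter and 12 mm tall, round the foot of the green key, together with that key; origin on the top of the switch box, 45 mm above the bench; z up
- bar_top (a point): centre of the top face of the white bar (24 mm along the box's x by 84 mm along its y), 69 mm above the bench when up; moves down with the bar
- bar (a joint): how far the white bar is pressed straight down, m: 0 up, 0.008 fully down; same spring as the keys (2 N to start, 6 N fully down), counts as pressed beyond 0.005
- bar_base: black frame, 36 x 96 x 12 mm, round the foot of the white bar, together with that bar; origin on the top of the switch box, 45 mm above the bench
- vial: small amber screw-top vial, 28 mm in diameter, 62 mm tall, loose on the bench; origin at the centre of its underside; to be left where it is
- dish: closed round glass dish, 93 mm in diameter, 15 mm tall, loose on the bench; origin at the centre of its underside; to be left where it is
- objective: brass microscope objective standing on end, 34 mm in diameter, 50 mm tall, loose on the bench; origin at the centre of its underside; to be left where it is
- mouse: black computer mouse, 105 x 60 x 32 mm, loose on the bench; origin at the centre of its underside; to be left where it is
- driver: screwdriver lying on its side, 160 mm long, loose on the bench; origin about its middle along its length, at bench height; to be left where it is
- oil: small white bottle with a black cap, 32 mm in diameter, 75 mm tall, loose on the bench; origin at the centre of its underside; to be left where it is
- tubebox: clear tube box with an orange lid, 68 x 68 x 48 mm, loose on the bench; origin at the centre of its underside; to be left where it is

How it is judged:
On the way, in this order (a step that is already met when the one before it is completed fails the run):
1. the blue key is pressed down beyond 5 mm (value of joint key_blue above 0.005 m and value of joint bar below 0.0015 m), for 0.05 s.
2. the blue key is up again and the white bar still up (value of joint each of key_blue, bar below 0.0015 m), for 0.05 s.
3. the white bar is pressed down beyond 5 mm with the blue key up (value of joint bar above 0.005 m and value of joint key_blue below 0.0015 m), for 0.05 s.
At the end, for the whole second after the job is handed in: all four keys and the white bar are up again (within 1.5 mm), and every loose thing lies at rest within 15 mm of where it started (all of step 2 and value of joint each of key_red, key_yellow, key_green below 0.0015 m and distance of each of vial, dish, objective, mouse, driver, oil, tubebox from where it was at the start of the episode below 0.015 m and linear speed of each of vial, dish, objective, mouse, driver, oil, tubebox below 0.02 m/s); the robot touches nothing.
It fails at once if the red, yellow or green key is pushed down by more than 2.5 mm (value of joint any of key_red, key_yellow, key_green above 0.0025 m).
It fails at once if a key, the bar or the switch box is pushed with more than 30 N (contact force between any of the fingers, the arm and key_blue_base above 30 N or contact force between any of the fingers, the arm and key_red_base above 30 N or contact force between any of the fingers, the arm and key_yellow_base above 30 N or contact force between any of the fingers, the arm and key_green_base above 30 N or contact force between any of the fingers, the arm and bar_base above 30 N or contact force between any of the fingers, the arm and panel above 30 N).
It fails at once if a loose thing on the bench is shifted, lifted or carried by more than 15 mm (distance of any of vial, dish, objective, mouse, driver, oil, tubebox from where it was at the start of the episode above 0.015 m).
It also fails if it takes over 40 s, if anything falls off the work surface, if the arm or the gripper's body presses on something with over 40 N, if the wrist force passes 120 N, or if a joint passes its speed limit or range.

## Working session

There is one attempt and no reset: what is moved stays moved. The work goes in short steps, Python scripts to look and compute and a tool call to move; the robot and the scene stay as the last step left them, time stands still between calls to the robot, and variables do not carry over. Pictures are saved under pics/ and viewed, at most 10 in all, crops included, and the job is handed in when it is done.

Besides the shell and the picture viewer there is one more tool, called after "Call:" in YAML: its name, and indented under it one key for each argument. arm_command: Moves the arm, as the interface text tells. Its arguments: {"type":"object","properties":{"rows":{"type":"array","items":{"type":"array","items":{"type":"number"}}}},"required":["rows"]}

```bash
mkdir -p pics; cat >h.py <<'E'
import numpy as np,cv2
from plant import *
from scipy.spatial.transform import Rotation as R
def K(n):
    p=camera_params(n);f=192/np.tan(np.radians(p["vertical_fov"])/2)
    return f,p["cx"],p["cy"],R.from_rotvec(np.ravel(p["rvec"])).as_matrix(),np.ravel(p["tvec"])
def ray(n,u,v,z):
    f,cx,cy,Rm,t=K(n);d=Rm.T@np.array([(u-cx)/f,(v-cy)/f,1]);c=-Rm.T@t
    return c+d*(z-c[2])/d[2]
E
python3 - <<'E'
from h import *
for n in("top","scene"):
    im,d=get_image(n);np.savez(n,im=im,d=d);cv2.imwrite(f"pics/{n}0.png",im[:,:,::-1]);print(camera_params(n))
s=state();print(s)
E
```

```text
{'vertical_fov': 43.079129655929236, 'cx': 258.9264395920984, 'cy': 182.1147609290655, 'rvec': array([ 2.21029165, -2.14740438,  0.11715791]), 'tvec': array([-0.04678951,  0.56066523,  1.5347019 ])}
{'vertical_fov': 55.22417908796273, 'cx': 256.40420082129606, 'cy': 192.34929094512947, 'rvec': array([ 1.2962403 ,  2.10360808, -1.01698618]), 'tvec': array([ 0.28252585, -0.24318975,  1.52044491])}
{'t': 0.1, 'joint_pos': array([-1.32742467e+00,  3.13400735e-01,  1.49834587e+00, -4.59783461e-06,
        1.33097716e+00, -2.23409996e-01]), 'qd': array([-0.00212098,  0.0003098 , -0.00289113,  0.0011762 , -0.00033162,
        0.00157844]), 'joint_torque': array([ 1.53466393e-03, -4.02815151e+01, -2.52642524e+01,  6.95128273e-02,
        3.42512818e-02, -5.03334172e-05]), 'eef_pos': array([ 0.23618332, -0.46861221,  0.21722062]), 'orientation': array([ 9.72887484e-01,  2.31278238e-01, -7.87730154e-06, -5.65502715e-04]), 'ft_force': array([ 0.57198767, -0.03791445, -0.21137147]), 'torque': array([-0.03044657, -0.02163653, -0.04105327]), 'finger_force': 0.0, 'gripper_width': 0.08799399751839965}
```

View pics/top0.png

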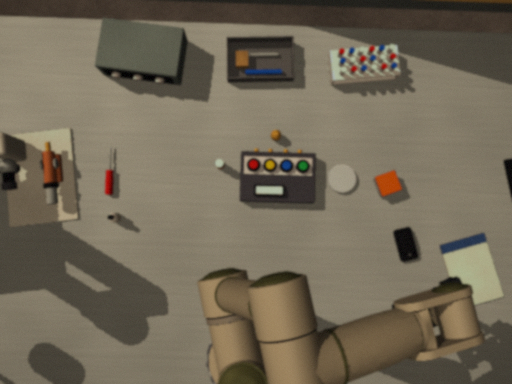

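View pics/scene0.png

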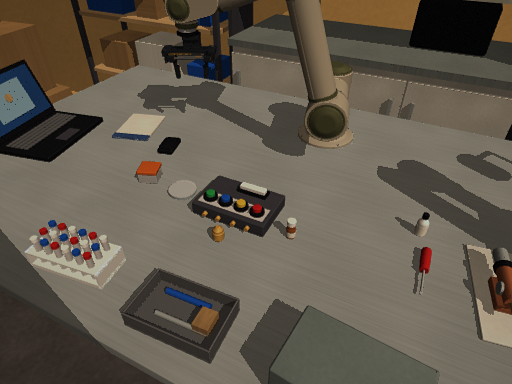

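The top view shows the box around (278,177), with the keys at about row 166: red at column 254, yellow 270, blue 287, green 303. The bar is at (269,190). The scene view confirms the colour order, with blue at about (226,200) and the bar at (253,188). Next I'll measure these by colour masks.

```bash
python3 - <<'E'
from h import *
rng={"red":((0,130,90),(8,255,255)),"yellow":((18,120,90),(32,255,255)),"green":((45,100,50),(80,255,255)),"blue":((100,100,60),(125,255,255)),"bar":((0,0,150),(179,70,255))}
box={"top":(240,318,150,204),"scene":(192,288,176,222)}
for n in box:
    im=np.load(n+".npz")["im"];h=cv2.cvtColor(im,cv2.COLOR_RGB2HSV);x0,x1,y0,y1=box[n]
    for c,(a,b) in rng.items():
        m=cv2.inRange(h,a,b)[y0:y1,x0:x1]
        k,l,st,ce=cv2.connectedComponentsWithStats(m)
        for i in np.argsort(-st[1:,4])[:2]+1:
            u,v=ce[i]+[x0,y0];print(n,c,st[i,4],st[i,2:4],round(u,1),round(v,1),ray(n,u,v,.067).round(4))
q=state()["orientation"];print(R.from_quat(q).as_matrix().round(3))
E
```

```text
top red 66 [9 9] 252.9 163.8 [ 0.615  -0.0097  0.067 ]
top yellow 72 [10  9] 269.7 164.1 [ 0.6158 -0.0624  0.067 ]
top yellow 6 [3 3] 284.7 150.7 [ 0.6598 -0.1083  0.067 ]
top green 79 [10 10] 302.6 165.1 [ 0.6157 -0.1656  0.067 ]
top blue 71 [9 9] 286.1 164.9 [ 0.6148 -0.1139  0.067 ]
top bar 153 [25  7] 269.2 189.6 [ 0.5354 -0.0628  0.067 ]
top bar 44 [ 6 16] 246.4 164.2 [0.6133 0.0107 0.067 ]
scene red 65 [9 9] 257.0 207.9 [ 0.6204 -0.0047  0.067 ]
scene yellow 68 [10  9] 240.9 202.8 [ 0.6211 -0.0565  0.067 ]
scene yellow 6 [3 3] 205.0 212.2 [ 0.7029 -0.1262  0.067 ]
scene green 64 [9 9] 210.2 192.8 [ 0.6217 -0.1602  0.067 ]
scene blue 66 [9 9] 225.2 197.7 [ 0.6215 -0.1085  0.067 ]
scene bar 182 [70 25] 236.2 209.7 [ 0.6542 -0.0535  0.067 ]
scene bar 135 [26 13] 253.8 187.2 [ 0.5381 -0.0565  0.067 ]
[[ 0.893  0.45  -0.   ]
 [ 0.45  -0.893  0.001]
 [ 0.    -0.001 -1.   ]]
```

Call:
arm_command:
  rows:
    - [50,-15,5,0,0,9,1]
    - [100,-30,10,0,0,18,1]
    - [150,-45,15,0,0,26.7,1]
    - [200,-59,20,0,0,26.7,1]
    - [250,-74,25,0,0,26.7,1]
    - [300,-89,30,0,0,26.7,1]
    - [350,-104,35,0,0,26.7,1]
    - [400,-119,40,0,0,26.7,1]
    - [450,-134,50,0,0,26.7,1]
    - [485,-144,60,0,0,26.7,1]
    - [500,-149,60,0,0,26.7,1]
    - [500,-149,60,0,0,26.7,1]

```text
t: 1.6
eef_pos: [0.6157, -0.1107, 0.1578]
orientation: [1.0, 0.001, -0.0, 0.0]
ft_force: [0.4, 0.7, -0.2]
gripper_width: 0.0003
finger_force: 0.0
```

```bash
python3 - <<'E'
from h import *
s=state();print(s["t"],s["eef_pos"],R.from_quat(s["orientation"]).as_matrix().round(3),s["gripper_width"],s["ft_force"])
im,d=get_image("scene");cv2.imwrite("pics/s1.png",cv2.resize(im[130:240,170:310,::-1],None,fx=5,fy=5,interpolation=cv2.INTER_CUBIC))
E
```

```text
1.6 [ 0.61571731 -0.11074999  0.1578058 ] [[ 1.     0.002 -0.   ]
 [ 0.002 -1.    -0.   ]
 [-0.     0.    -1.   ]] 0.00032366081496319033 [ 0.36206329  0.67046284 -0.18380831]
```

View pics/s1.png

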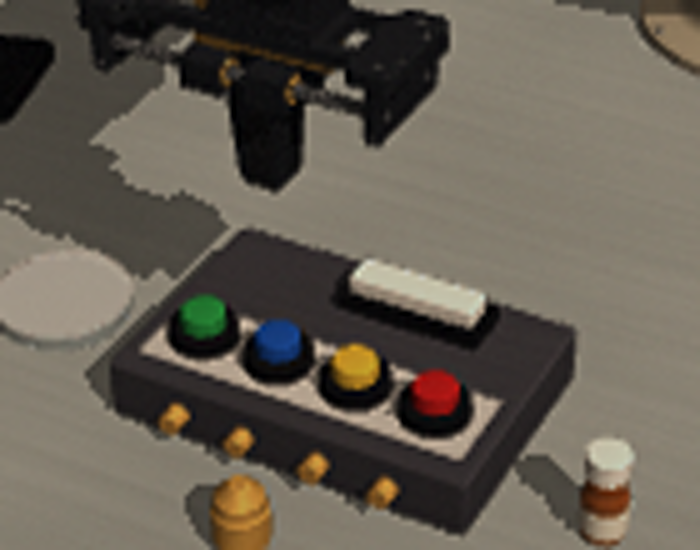

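The closed fingertips at crop (268,185) are lined up over the blue key at (280,340), so I'll lower them and press in small steps.

Call:
arm_command:
  rows:
    - [0,0,40,0,0,0,1]
    - [0,0,70,0,0,0,1]
    - [0,0,82,0,0,0,1]
    - [0,0,88,0,0,0,1]
    - [0,0,91,0,0,0,1]
    - [0,0,93,0,0,0,1]
    - [0,0,95,0,0,0,1]
    - [0,0,95,0,0,0,1]

```text
t: 2.65
eef_pos: [0.6158, -0.1108, 0.0628]
orientation: [1.0, 0.0, 0.0, 0.0]
ft_force: [0.2, -0.5, 0.5]
gripper_width: 0.0004
finger_force: 0.0
```

```bash
python3 - <<'E'
from h import *
im,d=get_image("scene");cv2.imwrite("pics/s2.png",cv2.resize(im[130:240,170:310,::-1],None,fx=5,fy=5,interpolation=cv2.INTER_CUBIC))
E
```

```text
(no output)
```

View pics/s2.png

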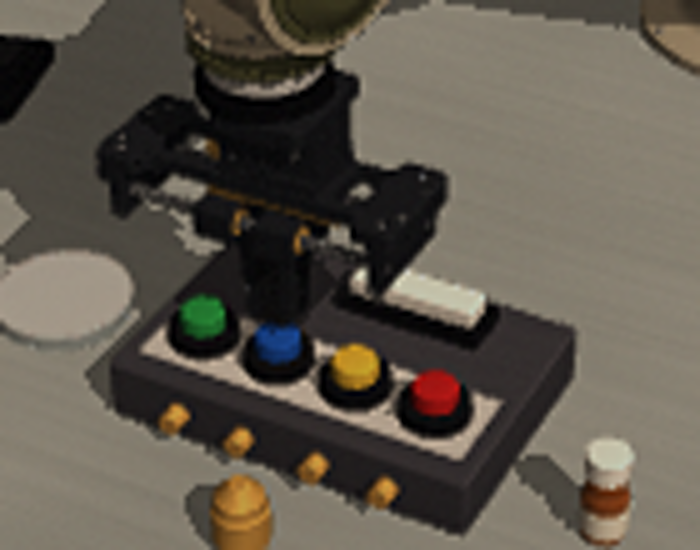

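The picture shows the fingertips at crop (278,320), over the far part of the blue key, which looks unpressed, and there's no force. I'll compare the tip and key positions using the depth image.

```bash
python3 - <<'E'
from h import *
im,d=get_image("scene");f,cx,cy,Rm,t=K("scene")
p=Rm@state()["eef_pos"]+t;print("tcp px",f*p[0]/p[2]+cx,f*p[1]/p[2]+cy)
v,u=np.mgrid[0:384,0:512]
X=(np.stack([(u-cx)/f*d,(v-cy)/f*d,d],-1)-t)@Rm
for r in range(180,208): print(r,[(*(X[r,c]*1000).round().astype(int),*im[r,c]) for c in (225,)])
h=cv2.cvtColor(im,cv2.COLOR_RGB2HSV)
for n,a,b in(("g",(45,100,50),(80,255,255)),("y",(18,120,90),(32,255,255)),("r",(0,130,90),(8,255,255)),("b",(100,100,60),(125,255,255))):
    m=cv2.inRange(h,a,b)>0;m[:, :190]=0;m[:,290:]=0;m[:176]=0;m[218:]=0
    P=X[m];print(n,np.percentile(P,[5,50,95],axis=0).round(3).tolist())
im,d=get_image("top");f,cx,cy,Rm,t=K("top")
d0=np.load("top.npz")["d"];X=(np.stack([(u-cx)/f*d0,(v-cy)/f*d0,d0],-1)-t)@Rm
for n,(a,b) in {"blue":(286,165),"green":(303,165),"yel":(270,164),"red":(253,164),"bar":(269,190),"panel":(290,192),"bench":(330,210)}.items(): print(n,X[b,a].round(4))
E
```

```text
tcp px 225.58693110540008 197.46069994162426
180 [(np.int64(647), np.int64(-90), np.int64(154), np.uint8(15), np.uint8(13), np.uint8(14))]
181 [(np.int64(650), np.int64(-88), np.int64(153), np.uint8(16), np.uint8(16), np.uint8(17))]
182 [(np.int64(624), np.int64(-104), np.int64(128), np.uint8(12), np.uint8(11), np.uint8(12))]
183 [(np.int64(625), np.int64(-104), np.int64(125), np.uint8(10), np.uint8(10), np.uint8(10))]
184 [(np.int64(627), np.int64(-103), np.int64(123), np.uint8(14), np.uint8(13), np.uint8(14))]
185 [(np.int64(627), np.int64(-103), np.int64(119), np.uint8(7), np.uint8(7), np.uint8(7))]
186 [(np.int64(625), np.int64(-105), np.int64(114), np.uint8(14), np.uint8(13), np.uint8(13))]
187 [(np.int64(626), np.int64(-105), np.int64(111), np.uint8(14), np.uint8(12), np.uint8(13))]
188 [(np.int64(627), np.int64(-104), np.int64(108), np.uint8(12), np.uint8(11), np.uint8(10))]
189 [(np.int64(624), np.int64(-106), np.int64(102), np.uint8(12), np.uint8(12), np.uint8(11))]
190 [(np.int64(625), np.int64(-105), np.int64(99), np.uint8(13), np.uint8(12), np.uint8(12))]
191 [(np.int64(6
[... 1393 characters left out ...]
06 [(np.int64(634), np.int64(-103), np.int64(47), np.uint8(38), np.uint8(33), np.uint8(30))]
207 [(np.int64(635), np.int64(-103), np.int64(43), np.uint8(145), np.uint8(131), np.uint8(114))]
g [[0.606, -0.176, 0.057], [0.619, -0.162, 0.066], [0.63, -0.151, 0.069]]
y [[0.606, -0.152, 0.028], [0.622, -0.059, 0.066], [0.667, -0.048, 0.069]]
r [[0.606, -0.018, 0.058], [0.62, -0.006, 0.067], [0.63, 0.005, 0.069]]
b [[0.609, -0.121, 0.056], [0.621, -0.109, 0.066], [0.629, -0.1, 0.068]]
blue [ 0.6146 -0.1137  0.0657]
green [ 0.6152 -0.1664  0.0731]
yel [ 0.6161 -0.0633  0.067 ]
red [ 0.6145 -0.0099  0.0668]
bar [ 0.5337 -0.0621  0.0724]
panel [ 0.5314 -0.1296  0.0464]
bench [ 0.4798 -0.2638  0.0054]
```

The depth image puts the closed fingertips near z≈0.08, about 18 mm above the reported TCP, with the blue key still up. I'll go down in small steps and watch the force.

Call:
arm_command:
  rows:
    - [0,0,3,0,0,0,1]
    - [0,0,6,0,0,0,1]
    - [0,0,9,0,0,0,1]
    - [0,0,9,0,0,0,1]

```text
t: 3.3
eef_pos: [0.6155, -0.1107, 0.0533]
orientation: [1.0, 0.0, -0.0, -0.0]
ft_force: [1.2, -0.7, -1.3]
gripper_width: 0.0
finger_force: 0.0
```

```bash
python3 - <<'E'
from h import *
im,d=get_image("scene");f,cx,cy,Rm,t=K("scene")
v,u=np.mgrid[0:384,0:512]
X=(np.stack([(u-cx)/f*d,(v-cy)/f*d,d],-1)-t)@Rm
for c in(200,225,246):
  print(c,[tuple((X[r,c]*1000).round().astype(int).tolist()) for r in range(174,202,2)])
print(state()["ft_force"],state()["eef_pos"])
E
```

```text
200 [(473, -302, -4), (484, -295, -3), (495, -287, -2), (505, -281, -2), (518, -272, 1), (525, -268, -2), (533, -263, -3), (542, -256, -3), (554, -248, -1), (561, -243, -2), (614, -204, 41), (625, -197, 44), (634, -191, 44), (641, -186, 43)]
225 [(634, -97, 164), (639, -94, 161), (646, -90, 160), (651, -87, 158), (650, -88, 150), (649, -89, 142), (626, -104, 114), (623, -106, 105), (626, -105, 100), (625, -106, 92), (624, -107, 83), (625, -106, 77), (625, -107, 69), (626, -107, 62)]
246 [(629, -34, 181), (636, -30, 180), (642, -27, 178), (653, -21, 181), (650, -23, 172), (650, -23, 166), (648, -24, 157), (650, -23, 152), (648, -25, 143), (553, -76, 52), (554, -75, 45), (562, -71, 45), (567, -69, 41), (579, -62, 45)]
[0.59044825 0.19783448 1.04326152] [ 0.6156529  -0.11076504  0.05357761]
```

Call:
arm_command:
  rows:
    - [0,0,2,0,0,0,1]
    - [0,0,4,0,0,0,1]
    - [0,0,4,0,0,0,1]

```text
t: 3.72
eef_pos: [0.6156, -0.1108, 0.0495]
orientation: [1.0, 0.0, -0.0, -0.0]
ft_force: [-0.5, 0.3, -0.0]
gripper_width: 0.0005
finger_force: 0.0
```

Call:
arm_command:
  rows:
    - [0,0,2,0,0,0,1]
    - [0,0,4,0,0,0,1]
    - [0,0,4,0,0,0,1]

```text
t: 4.1
eef_pos: [0.6159, -0.1108, 0.0459]
orientation: [1.0, 0.0, 0.0, 0.0]
ft_force: [-0.2, 0.7, 2.8]
gripper_width: 0.0002
finger_force: 1.5
```

Contact at 2.8 N. Pressing on in small steps.

Call:
arm_command:
  rows:
    - [0,0,2,0,0,0,1]
    - [0,0,4,0,0,0,1]
    - [0,0,5,0,0,0,1]
    - [0,0,5,0,0,0,1]
    - [0,0,5,0,0,0,1]

```text
t: 4.72
eef_pos: [0.6159, -0.1108, 0.0409]
orientation: [1.0, 0.0, 0.0, 0.0]
ft_force: [-0.4, 0.7, 5.6]
gripper_width: 0.0001
finger_force: 2.8
```

Call:
arm_command:
  rows:
    - [0,0,0.7,0,0,0,1]
    - [0,0,1.4,0,0,0,1]
    - [0,0,1.4,0,0,0,1]

```text
t: 5.1
eef_pos: [0.6159, -0.1108, 0.0404]
orientation: [1.0, 0.0, 0.0, 0.0]
ft_force: [-3.5, 0.5, 12.0]
gripper_width: 0.0006
finger_force: 5.8
```

```bash
python3 - <<'E'
from h import *
im,d=get_image("scene");cv2.imwrite("pics/s3.png",cv2.resize(im[130:240,170:310,::-1],None,fx=5,fy=5,interpolation=cv2.INTER_CUBIC))
E
```

```text
(no output)
```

View pics/s3.png

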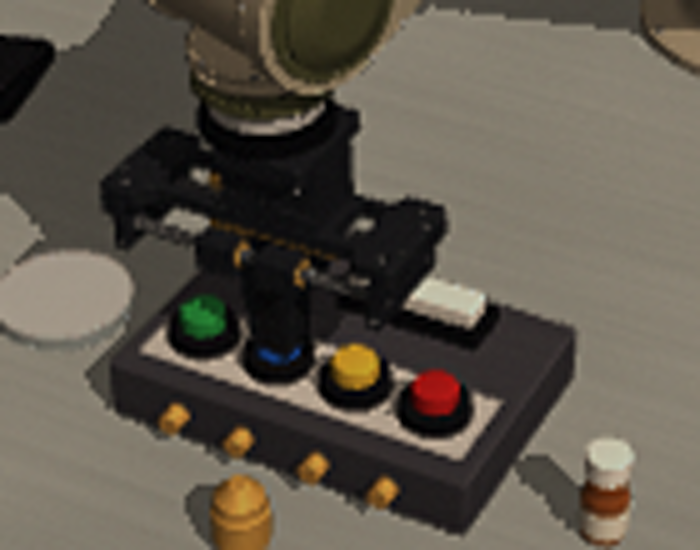

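The fingers at crop (278,345) hold the blue key right down, with only a sliver of blue showing at 12 N, and the neighbouring keys are up. I'll withdraw upward and move over the bar.

Call:
arm_command:
  rows:
    - [0,0,-10,0,0,0,1]
    - [0,0,-40,0,0,0,1]
    - [0,0,-65,0,0,0,1]
    - [-30,-20,-65,0,0,0,1]
    - [-60,-38,-65,0,0,0,1]
    - [-80,-50,-65,0,0,0,1]
    - [-80,-50,-65,0,0,0,1]
    - [-80,-50,-40,0,0,0,1]
    - [-80,-50,-20,0,0,0,1]
    - [-80,-50,-14,0,0,0,1]
    - [-80,-50,-14,0,0,0,1]

```text
t: 6.52
eef_pos: [0.5361, -0.0611, 0.0533]
orientation: [1.0, 0.0, -0.0, -0.0]
ft_force: [0.4, 0.9, -0.4]
gripper_width: 0.0006
finger_force: 0.0
```

```bash
python3 - <<'E'
from h import *
im,d=get_image("scene");cv2.imwrite("pics/s4.png",cv2.resize(im[130:240,170:310,::-1],None,fx=5,fy=5,interpolation=cv2.INTER_CUBIC))
E
```

```text
(no output)
```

View pics/s4.png

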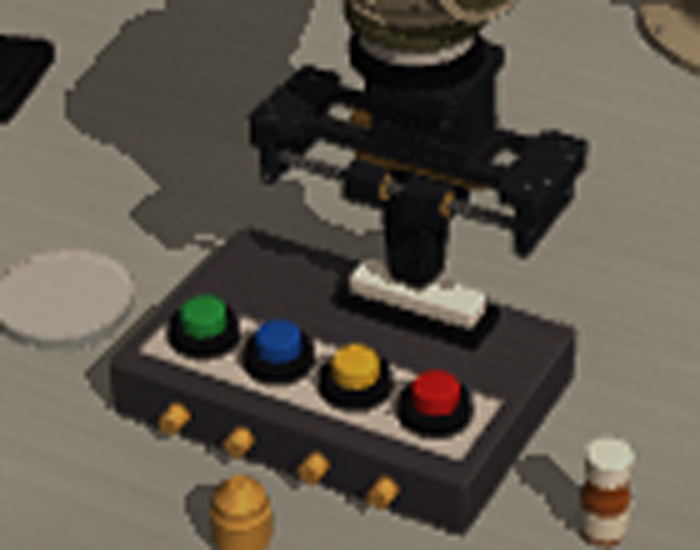

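The blue key is up again at crop (280,335), and the fingertips at (415,280) are just above the middle of the bar. Now the same press on the bar: first contact at z≈0.0475, fully down at about 0.040.

Call:
arm_command:
  rows:
    - [0,0,3,0,0,0,1]
    - [0,0,6,0,0,0,1]
    - [0,0,8,0,0,0,1]
    - [0,0,10,0,0,0,1]
    - [0,0,12,0,0,0,1]
    - [0,0,12,0,0,0,1]
    - [0,0,12,0,0,0,1]

```text
t: 7.45
eef_pos: [0.536, -0.0609, 0.0416]
orientation: [1.0, 0.0, 0.0, 0.0]
ft_force: [0.3, 0.4, 5.1]
gripper_width: 0.0002
finger_force: 2.6
```

Call:
arm_command:
  rows:
    - [0,0,0.8,0,0,0,1]
    - [0,0,1.6,0,0,0,1]
    - [0,0,1.9,0,0,0,1]
    - [0,0,1.9,0,0,0,1]

```text
t: 7.95
eef_pos: [0.536, -0.0609, 0.0403]
orientation: [1.0, 0.0, 0.001, 0.0]
ft_force: [-2.6, 0.0, 11.9]
gripper_width: 0.0009
finger_force: 5.8
```

Call:
arm_command:
  rows:
    - [0,0,-10,0,0,0,1]
    - [0,0,-40,0,0,0,1]
    - [0,0,-80,0,0,0,1]
    - [0,0,-120,0,0,0,1]
    - [0,0,-150,0,0,0,1]
    - [0,0,-150,0,0,0,1]
    - [0,0,-150,0,0,0,1]

```text
t: 8.82
eef_pos: [0.535, -0.0606, 0.1881]
orientation: [1.0, 0.0, -0.001, -0.0]
ft_force: [0.2, -0.5, -0.2]
gripper_width: 0.0006
finger_force: 0.0
```

```bash
python3 - <<'E'
from h import *
im,d=get_image("scene");cv2.imwrite("pics/s5.png",cv2.resize(im[130:240,170:310,::-1],None,fx=5,fy=5,interpolation=cv2.INTER_CUBIC))
E
```

```text
(no output)
```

View pics/s5.png

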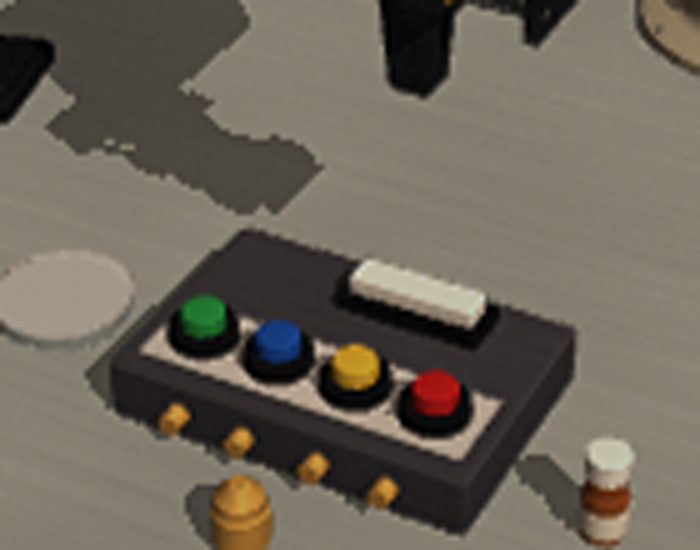

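All the keys and the bar (crop (417,295)) are up, the arm is clear, and nothing in view has moved.

```bash
python3 -c "
from plant import hand_in
print(hand_in())"
```

```text
the job is handed in; nothing more can be done
None
```

I pressed the blue key and then the white bar fully down, at about 12 N each, and both came back up; the last picture shows the other keys up and nothing near the box moved, and the job is handed in (no verdict was returned).

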